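# Load two sample cups into the spring magazine

## Robot

A 6-joint arm with a two-finger parallel gripper is mounted at the origin on the work surface. World frame = base frame: x ahead of the robot, y to its left, z up, the work surface at z = 0. Lengths are in m, angles in degrees, forces in N, time in s.
With the tool pointing down it reaches from about 0.275 to 0.85 m from the base axis. Payload 19 kg.
Tool frame: the origin (TCP) lies at the very end of the fingers, on their centre line; the grasp point (between the pads) lies 19 mm behind it; z points along the fingers, y is the direction in which the jaws open and shut (so a half turn about z gives the same grasp; the last joint's range is limited). The gripper opens to 85 mm and grips with 20 to 120 N. Pads are 22 mm wide; open, the fingers measure 114 mm over their backs; the gripper's body (76 mm by 85 mm) begins 54 mm behind the grasp point. The pads swing forward as they close: fully open they stand 13 mm farther back than shut.
Start: joints at [57.811, 8.623, 82.357, -0, 89.026, -7.678], TCP at [0.239, 0.523, 0.231] pointing down, gripper open.
Joint ranges: [-160.23, 160.23], [-39.13, 120.54], [6.94, 153.29], [-79.49, 259.48], [9.18, 160.14], [-161.06, 161.06]. Speed limits (degrees/s): [108.29, 108.29, 127.2, 172.46, 172.46, 172.46].

## Interface

Orientations are given as [roll, pitch, yaw] about the fixed x, y, z axes, in that order (R = Rz(yaw) Ry(pitch) Rx(roll)).
In Python, from rig import bot, fingers, monitor, snapshot, nets gives the robot as it stands. The module is installed in compiled form; this text tells all that it offers. Calls block until the motion is done:
- bot.reach(position, orientation): joint-space move of the TCP to a pose.
- bot.move_linear(position, frame=None, rate=0.15, force_limit=None): straight line of the TCP; frame=None keeps the orientation; rate is the mean speed in m/s. With force_limit (N) it stops when the force on the tool has changed by that much, and returns True; else False.
- bot.set_joints(angles): joint-space move.
- fingers.move_gripper(opening): opening from 0.0 (shut) to 1.0 (fully open); the grip force is fixed at half the most; returns when the fingers have stopped.
- bot.wait(seconds).
- bot.ik(position, orientation): joint angles nearest the present ones, or None.
- monitor.sense(): the state.
- snapshot(name): name is "scene" or "side" or "wrist"; returns a dict with "frame" (480x640x3 uint8, red, green, blue), "camera_matrix" (3x3 intrinsics, pixels), "k1" (the pictures are not rectified: a ray, as slopes to the right and down, at radius r is drawn at 1 + k1 r^2 times it, then the intrinsics apply), "R" (3x3) and "t" (3): a world point X has camera coordinates R X + t; the wrist camera has in their place "T_tool_cam" (4x4, takes a point from camera to tool coordinates, whose origin is the TCP and whose axes are the flange's). Camera axes: x right, y down, z forward; pixel columns grow to the right and rows downward; lengths in m; the calibration is good to about 2 mm. A picture is of the moment at which its call begins: read the wrist's pose just before it. There is no depth.
A pose or a line that the arm cannot do raises bot.MotionError and nothing moves.
- bot.sign_off(): hands the job in, once; it reports no verdict.
Trained networks look in a picture, given as the dict that the camera call returned (one of the last four; its "shot" number tells which), for a name from the list of things; names that differ only in an ending like _2 or _b are one class to them, and where a whole thing is asked for, a point or a joint stands for the part that bears it (a point fixed in the world has none). Each returns a list of dicts, best first, with "confidence" (0 to 1); they miss things now and then, are a little off and sometimes report something else, mostly with a low value. They report only what shows in the picture. A call takes as long as a camera call.
- nets.trace(name, picture): "pixels" (480x640 bool, what is visible of it) and "xy" ([column, row] in pixels, amid what is visible of it).
The state is a dict: "time_s": time; "joints": joint angles; "qvel": joint speeds; "joint_torque": joint torques, N m; "tool_pos": TCP position; "tool_rot": TCP orientation; "contact_force": force on the tool from outside, world axes, zero at the start; "torque": the same for the moment, N m; "opening": opening from 0.0 (shut) to 1.0 (fully open).
Only numpy, scipy, OpenCV 4.12 (cv2) and the standard library are available. Lean on these libraries where they do the work, as an engineer would, in place of code of your own. Each camera call takes 0.05 s, during which the arm holds its last target. There are 200 camera calls.

## Task

Load the two loose steel sample cups into the spring magazine: nest them one at a time in the cup that is already there, pressing each down until its rim is caught under the three orange catches before adding the next, so that all three stay down as one stack. The magazine is delicate, so press by feel, without ramming the stack hard against its stop, and leave everything else on the bench where it is.

Things in the scene. Friction and masses are not known exactly. Their poses are not given: they have to be found in the camera images.
- cup_a: steel sample cup to load, open side up on the bench, 36 mm high. Its top 12 mm is a straight collar 69 mm across (widest part; grip it here), mouth 62 mm; below that it tapers to 45 mm at the foot. Inner floor 3 mm above its underside, 43 mm across. Origin: centre of its underside, z up. About 90 g, varies. A cup nested in another stands 12 mm higher, its collar on the lower rim
- cup_b: the other steel cup to load, the same as cup_a in every way
- cup_in: third cup, the same as cup_a, already in the magazine on the spring plate, its rim held down by the catches; the next cup nests in it
- magazine: spring magazine fixed to the bench: upright aluminium tube, bore 74 mm, outside 84 mm, top 76 mm above the bench, on a black 130 mm square base 3 mm thick. Origin on the tube's axis at bench height, z up. Three orange spring catches, 12 mm wide, at 0, 120 and 240 degrees from its x axis; dark catch housings reach 55 mm from the axis, 74 mm above the bench
- mouth (a point): centre of the magazine tube's top opening, 76 mm above the bench. A cup set here rests with its collar on the catch slopes, its rim about 89 mm above the bench; fingers should hold only the top 8 mm of the collar to clear tube and catches. Let go, then push down on the middle of its floor with closed fingers
- catch (a point): tip of the catch on the magazine's x axis, at its flat underside, 71 mm above the bench, 7 mm inside the bore. Catches slope up and outwards to 80 mm above the bench. About 8 to 13 N on a cup forces them aside; when its rim has passed below 71 mm they snap in over it and it stays. Pushed less, the spring lifts it back
- lift: blue spring plate under the stack; origin on its upper face, 35 mm above the bench at the start, 9 mm at its hard lower stop. Springs up with 4 N at the start, 8 N at the stop. The third cup is caught 2 mm before the stop, the second 14 mm before it; a few mm past the catches is enough; over 55 N on the plate, even for a moment, is too much: press slowly, 20 mm/s
- beaker: the wrong vessel: a blue plastic beaker with a plain rim and no collar, 72 mm wide, 70 mm high; origin under its centre. Leave it alone
- bottle: brown reagent bottle with blue cap, 66 mm wide, 150 mm high, upright; origin under its centre. Leave it alone
- jar: white jar, 60 mm wide, 70 mm high, upright; origin under its centre. Leave it alone
- wrench: steel wrench lying flat; leave it alone
- driver: screwdriver lying flat; leave it alone
- septa_box: small cardboard box 60 x 80 x 35 mm, origin under its centre. Leave it alone

How it is judged:
By the outcome, as a careful person would: the job done as asked, in the order asked, and still so for the second after the job is handed in, with the robot touching nothing.
It also fails if it takes over 61 s, if anything falls off the work surface, if the arm or the gripper's body presses on something with over 40 N, if the wrist force passes 120 N, or if a joint passes its speed limit or range.

## Working session

There is one attempt and no reset: what is moved stays moved. The work goes in short steps, each a Python script; the robot and the scene stay as the last script left them, time stands still between calls to the robot, and variables do not carry over. Pictures are saved under pics/ and viewed, on a budget of 10 in all, crops included, one or two more only if the job needs it, and the job is handed in when it is done.

```bash
mkdir -p pics; ls; cat > h.py <<'E'
import numpy as np, cv2
from rig import bot, fingers, monitor, snapshot, nets
from scipy.spatial.transform import Rotation as Ro
def save(p,n): cv2.imwrite('pics/'+n, cv2.cvtColor(p["frame"],cv2.COLOR_RGB2BGR))
def rays(p,uv,st=None):
    """world camera centre, world ray directions"""
    K=np.array(p["camera_matrix"]); uv=np.atleast_2d(uv).astype(float)
    n=cv2.undistortPoints(uv[:,None],K,np.array([p["k1"],0,0,0.]),None,None)[:,0]
    d=np.c_[n,np.ones(len(n))]
    if "R" in p:
        R=np.array(p["R"]);return -R.T@np.array(p["t"]), d@R
    T=np.array(p["T_tool_cam"]); W=np.eye(4)
    W[:3,:3]=Ro.from_euler('xyz',st["tool_rot"],degrees=True).as_matrix(); W[:3,3]=st["tool_pos"]
    M=W@T; return M[:3,3], d@M[:3,:3].T
def onz(p,uv,z,st=None):
    c,d=rays(p,uv,st); return c+d*((z-c[2])/d[:,2])[:,None]
E
cat > a.py <<'E'
from h import *
print(monitor.sense())
for c in ("scene","side","wrist"):
    p=snapshot(c); save(p,c+"0.png")
    if c=="wrist": st=monitor.sense(); print(p["T_tool_cam"])
    else: st=None; print(c,-np.array(p["R"]).T@p["t"])
    for n in ("cup_a","cup_in","magazine","beaker","jar","bottle","septa_box"):
        for r in nets.trace(n,p)[:4]:
            m=r["pixels"]; ys,xs=np.nonzero(m)
            print(c,n,round(r["confidence"],2),np.round(r["xy"]),m.sum(),(xs.min(),xs.max(),ys.min(),ys.max()),np.round(onz(p,r["xy"],0.03,st)[0],3))
E
python3 a.py
```

```text
pics
{'time_s': 0.0, 'joints': array([ 5.78109190e+01,  8.65164324e+00,  8.23928755e+01, -4.70737532e-04,
        8.90260027e+01, -7.67774674e+00]), 'qvel': array([ 0.02489452,  0.00814524,  0.0361208 ,  0.00840415, -0.02829412,
        0.0074913 ]), 'joint_torque': array([ 2.99447174e-04, -7.13085222e+01, -5.70848966e+01, -2.69111206e-04,
        9.47128079e-03, -6.18576405e-05]), 'tool_pos': array([0.23844201, 0.52296173, 0.23066971]), 'tool_rot': array([-1.79930048e+02, -8.95531372e-03,  1.55488669e+02]), 'contact_force': array([-0.39466805, -0.45627826, -0.5030022 ]), 'torque': array([-0.01016589,  0.00686337, -0.0211754 ]), 'opening': 0.9997850480204101}
scene [1.03771951 0.98941291 1.0376527 ]
scene cup_a 0.61 [296. 176.] 361 (np.int64(283), np.int64(305), np.int64(166), np.int64(186)) [ 0.461 -0.272  0.03 ]
scene cup_a 0.55 [394. 285.] 561 (np.int64(380), np.int64(406), np.int64(272), np.int64(298)) [0.448 0.249 0.03 ]
scene cup_in 0.63 [316. 204.] 262 (np.int64(303), np.int64(326), np.int64(199), np.int64(213)) [ 0.47  -0.121  0.03 ]
scene cup_in 0.49 [218. 239.] 639 (np.int6
[... 1794 characters left out ...]
t64(402), np.int64(426), np.int64(241), np.int64(271)) [ 0.773 -0.112  0.03 ]
side jar 0.58 [324. 306.] 2044 (np.int64(293), np.int64(349), np.int64(268), np.int64(326)) [ 0.488 -0.099  0.03 ]
side bottle 0.86 [430. 298.] 1169 (np.int64(415), np.int64(445), np.int64(270), np.int64(323)) [ 0.715 -0.231  0.03 ]
side septa_box 0.86 [298. 372.] 1156 (np.int64(279), np.int64(313), np.int64(350), np.int64(394)) [ 0.339 -0.207  0.03 ]
[[-5.54178174e-05 -9.59001522e-01 -2.83400914e-01  7.09849047e-02]
 [ 9.99999858e-01  9.69163043e-05 -5.23501108e-04  8.85728661e-05]
 [ 5.29504529e-04 -2.83400903e-01  9.59001380e-01 -1.42674822e-01]
 [ 0.00000000e+00  0.00000000e+00  0.00000000e+00  1.00000000e+00]]
```

View pics/scene0.png

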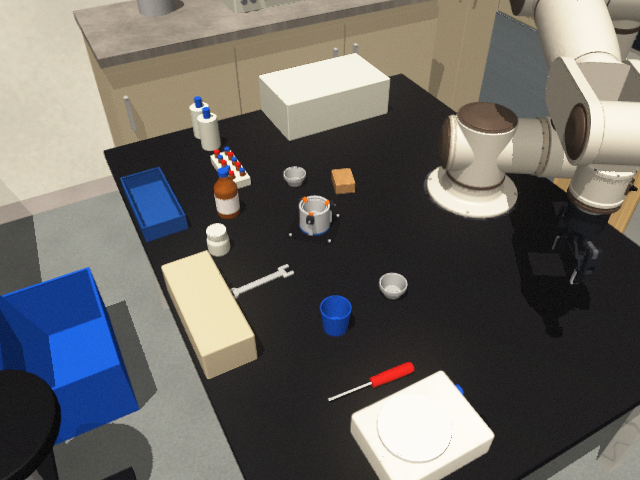

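View pics/side0.png

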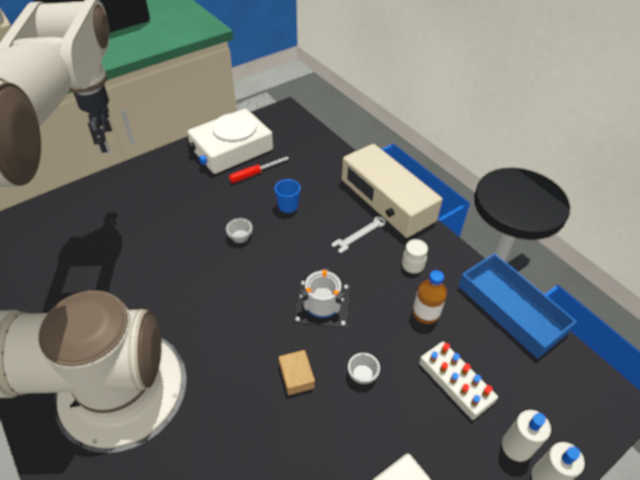

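The pictures show the cups at scene (296,176) and (394,285), with the magazine at (314,220) and its base corner bolts visible. Next I look from close by.

```bash
cat > b.py <<'E'
from h import *
def look(x,y,yaw,z,name,f):
    bot.reach([x,y,z],[180,0,yaw]); bot.wait(0.2)
    st=monitor.sense(); p=snapshot("wrist"); save(p,f)
    for r in nets.trace(name,p)[:2]:
        m=r["pixels"]; ys,xs=np.nonzero(m)
        (c,ax,a)=cv2.fitEllipse(cv2.findContours(m.astype(np.uint8),0,1)[0][0])
        print(name,round(r["confidence"],2),np.round(r["xy"]),(xs.min(),xs.max(),ys.min(),ys.max()),'ell',np.round(c),np.round(ax))
        for zz in (0.036,0.071,0.076): print(zz,np.round(onz(p,[r["xy"],c,[(xs.min()+xs.max())/2,(ys.min()+ys.max())/2]],zz,st),4).tolist())
    np.save(f[:-4]+'_st.npy',dict(st=st,p=p),allow_pickle=True)
    print(np.round(st["tool_pos"],3),np.round(st["tool_rot"],1),st["time_s"]); return p,st
look(0.505,-0.07,90,0.26,"magazine","w_mag.png")
p,st=look(0.445,0.244,120,0.2,"cup_a","w_cup.png")
print(p["camera_matrix"],p["k1"])
a=[cv2.imread('pics/'+f) for f in("w_mag.png","w_cup.png")]
cv2.imwrite('pics/both.png',cv2.resize(np.vstack(a),None,fx=.625,fy=.625,interpolation=cv2.INTER_AREA))
E
python3 b.py
```

```text
magazine 0.79 [320. 180.] (np.int64(236), np.int64(393), np.int64(121), np.int64(276)) ell [314. 200.] [132. 134.]
0.036 [[0.5094, -0.0427, 0.036], [0.5039, -0.0636, 0.036], [0.5043, -0.0622, 0.036]]
0.071 [[0.5091, -0.0384, 0.071], [0.5041, -0.0573, 0.071], [0.5045, -0.056, 0.071]]
0.076 [[0.5091, -0.0378, 0.076], [0.5042, -0.0564, 0.076], [0.5045, -0.0552, 0.076]]
[ 0.505 -0.07   0.26 ] [-180.   -0.   90.] 3.7167
cup_a 0.72 [317. 219.] (np.int64(281), np.int64(355), np.int64(182), np.int64(258)) ell [318. 220.] [75. 75.]
0.036 [[0.4474, 0.2435, 0.036], [0.4486, 0.2425, 0.036], [0.4484, 0.2427, 0.036]]
0.071 [[0.4432, 0.2506, 0.071], [0.4443, 0.2497, 0.071], [0.4441, 0.2499, 0.071]]
0.076 [[0.4426, 0.2516, 0.076], [0.4437, 0.2507, 0.076], [0.4435, 0.2509, 0.076]]
[0.446 0.243 0.2  ] [180.    0.  119.9] 5.25
[[354.34808226   0.         316.09648629]
 [  0.         354.34808226 239.11151998]
 [  0.           0.           1.        ]] -0.005538334877793572
```

View pics/both.png

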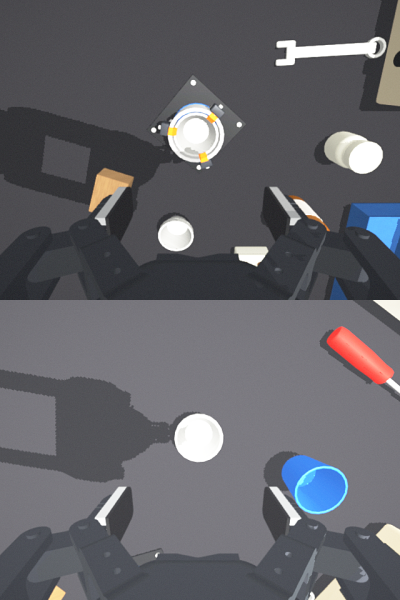

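The upper half shows the magazine tube with three orange catches (full-frame about (275,210), (347,179), (330,251)). The lower half shows the cup alone at (318,220). I fit the catches for the magazine's centre and yaw.

```bash
cat > c.py <<'E'
from h import *
d=np.load('w_mag_st.npy',allow_pickle=True).item(); p,st=d["p"],d["st"]
hsv=cv2.cvtColor(p["frame"],cv2.COLOR_RGB2HSV)
m=cv2.inRange(hsv,(8,150,150),(28,255,255)); m[:,:230]=0; m[:,420:]=0; m[:110]=0; m[290:]=0
n,l,s,c=cv2.connectedComponentsWithStats(m)
k=[i for i in range(1,n) if s[i,4]>25]; print(s[k],c[k].round(1))
w=onz(p,c[k],0.0765,st)[:,:2]; print(w.round(4))
if len(k)==3:
    A=np.c_[2*w,np.ones(3)]; o=np.linalg.solve(A,(w**2).sum(1)); print('centre',o[:2],'r',np.linalg.norm(w-o[:2],axis=1), 'ang',np.degrees(np.arctan2(*(w-o[:2]).T[::-1])))
im=cv2.cvtColor(p["frame"],cv2.COLOR_RGB2BGR)
c2=np.array([o[0],o[1]])
# overlay: tube outer circle at .076, bore
for z,r,col in((.076,.042,(0,255,0)),(.076,.037,(255,0,0)),(.071,.031,(0,0,255))):
    t=np.linspace(0,2*np.pi,60); P=np.c_[c2[0]+r*np.cos(t),c2[1]+r*np.sin(t),np.full(60,z)]
    T=np.array(p["T_tool_cam"]); W=np.eye(4); W[:3,:3]=Ro.from_euler('xyz',st["tool_rot"],degrees=True).as_matrix(); W[:3,3]=st["tool_pos"]
    M=np.linalg.inv(W@T); 
    q=cv2.projectPoints(P,cv2.Rodrigues(M[:3,:3])[0],M[:3,3],p["camera_matrix"],np.array([p["k1"],0,0,0.]))[0][:,0]
    im=im if z is None else im
    for a in q: im[int(round(a[1])),int(round(a[0]))]=col
cv2.imwrite('pics/ov.png',cv2.resize(im[110:290,220:410],None,fx=3,fy=3,interpolation=cv2.INTER_NEAREST))
E
python3 c.py
```

```text
[[331 185  13  12  73]
 [271 204  12  13 114]
 [318 244  14  16 140]] [[336.7 190.8]
 [276.8 210.2]
 [324.7 251. ]]
[[ 0.5249 -0.0479]
 [ 0.4691 -0.0662]
 [ 0.5144 -0.1064]]
centre [ 0.50261345 -0.0740868 ] r [0.03440948 0.03440948 0.03440948] ang [ 49.53554299 166.73234128 -70.04879868]
```

View pics/ov.png

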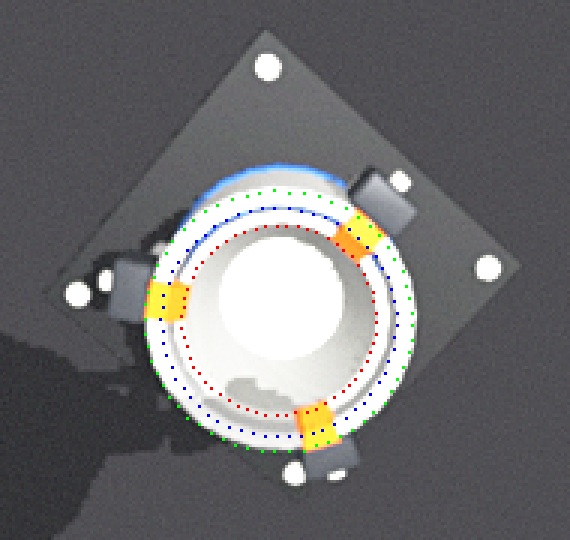

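The overlay circles match the tube, so the magazine is centred at (0.503, -0.074) with catches at about 49, 169 and 289 degrees. I'll use yaw 108.7 so the fingers come down between catches. First I touch the bench at the grip opening to learn the fingertip offset, then I grip.

```bash
cat > d.py <<'E'
from h import *
Y=108.7
bot.reach([0.448,0.343,0.05],[180,0,Y]); fingers.move_gripper(0.81)
z0=monitor.sense()["tool_pos"][2]
print(bot.move_linear([0.448,0.343,-0.02],rate=0.03,force_limit=4)); s=monitor.sense(); zt=s["tool_pos"][2]; print('touch',zt,s["contact_force"],s["opening"],s["time_s"])
bot.move_linear([0.448,0.343,0.06]); fingers.move_gripper(1.0)
open('zt','w').write(str(zt))
bot.reach([0.448,0.2427,0.08],[180,0,Y])
s=monitor.sense();print(s["tool_pos"],s["time_s"])
E
python3 d.py
```

```text
True
touch -0.007486053075670282 [-1.21117113 -0.93678919  9.08111201] 0.8154692923139277 8.1167
[0.44825513 0.24205541 0.08028504] 9.525
```

```bash
cat > e.py <<'E'
from h import *
bot.move_linear([0.448,0.2427,0.0217],rate=0.08)
fingers.move_gripper(0.6); s=monitor.sense(); print(s["opening"],s["tool_pos"],s["contact_force"])
bot.move_linear([0.448,0.2427,0.16]); bot.wait(.1); s=monitor.sense(); print(s["opening"],s["contact_force"],s["time_s"])
bot.reach([0.5026,-0.074,0.16],[180,0,108.7]); s=monitor.sense(); print(s["opening"],s["tool_pos"],s["time_s"])
p=snapshot("wrist"); save(p,'w3.png'); p=snapshot("side"); 
im=cv2.cvtColor(p["frame"],cv2.COLOR_RGB2BGR)[200:360,230:410]
w=cv2.resize(cv2.imread('pics/w3.png'),None,fx=.75,fy=.75)
cv2.imwrite('pics/held.png',np.hstack([cv2.resize(im,(320,360*320//405 if 0 else 360)),w]))
E
python3 e.py
```

```text
0.7649933594896974 [0.44857039 0.2429134  0.02298034] [-3.13960695 -1.11801558 14.09886591]
0.7638492913112657 [ 0.03862064 -0.46219054 -1.62105458] 11.9167
0.7629360942842772 [ 0.50267546 -0.07311804  0.15994253] 13.1417
```

View pics/held.png

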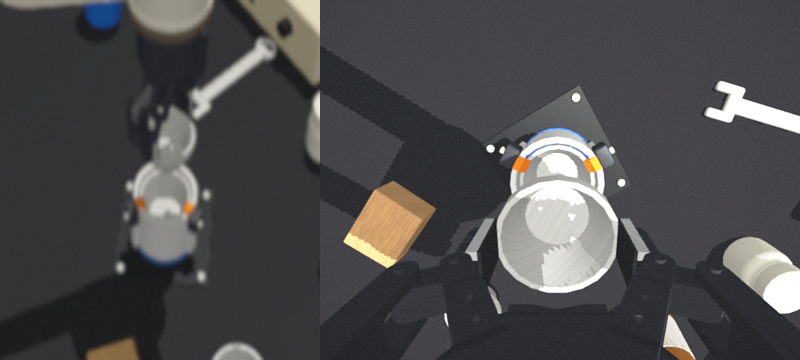

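The cup is held level (rim centre and floor centre line up along the tool axis), about 13 mm above the TCP at the rim. I set it in the mouth with a light stop, release it, then look.

```bash
cat > f.py <<'E'
from h import *
C=[0.5026,-0.074]
def place(zt):
    bot.move_linear(C+[0.115],rate=.1)
    r=bot.move_linear(C+[zt],rate=0.03,force_limit=5); s=monitor.sense(); print('placed',r,s["tool_pos"],s["contact_force"])
    fingers.move_gripper(1.0); bot.move_linear(C+[0.17]); fingers.move_gripper(0.0)
    st=monitor.sense(); p=snapshot("wrist"); print(st["opening"],st["time_s"]); return p,st
if __name__=="__main__":
    p,st=place(0.076); save(p,'w4.png')
E
python3 f.py
```

```text
placed True [ 0.50246492 -0.07382478  0.0768857 ] [-0.86013658  0.88409565  5.37663492]
-0.0016212204485953148 16.9083
```

View pics/w4.png

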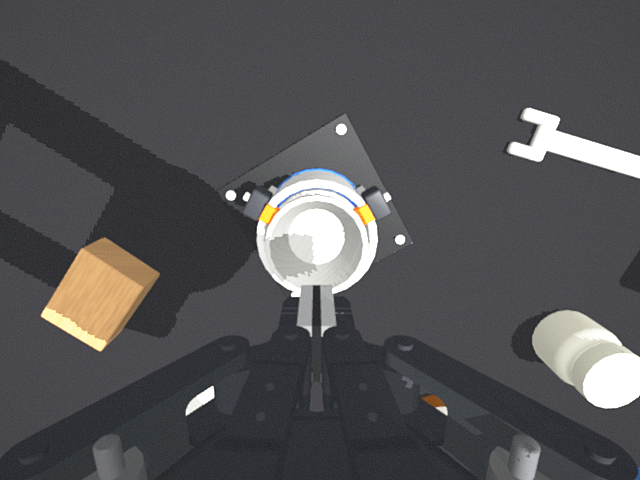

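The cup sits centred and level in the mouth, with its rim at (317,243). Now I press in small, felt steps.

```bash
cat > g.py <<'E'
from h import *
C=[0.5026,-0.074]
def press(zmin,fmax):
    """push down in 1 mm steps at <=20 mm/s; stop 1.5 mm past the catch snap, at zmin or at fmax"""
    f0=monitor.sense()["contact_force"][2]
    bot.move_linear(C+[0.062],rate=.12)
    z=0.062; pk=0; log=[]
    while z>zmin:
        z-=0.0015; hit=bot.move_linear(C+[z],rate=0.02,force_limit=15); s=monitor.sense()
        F=s["contact_force"][2]-f0; a=s["tool_pos"][2]; log.append((round(z*1e3,1),round(a*1e3,1),round(F,1)))
        if F>fmax: break
        pk=max(pk,F)
        if a<0.0365: break
    print(log,s["time_s"])
    return
if __name__=="__main__":
    press(0.033,38); bot.move_linear(C+[0.17],rate=.2); st=monitor.sense(); p=snapshot("wrist"); save(p,'w5.png'); print(st["time_s"])
E
python3 g.py
```

```text
[(60.5, np.float64(60.8), np.float64(0.0)), (59.0, np.float64(59.0), np.float64(0.7)), (57.5, np.float64(57.4), np.float64(1.2)), (56.0, np.float64(56.0), np.float64(1.5)), (54.5, np.float64(54.6), np.float64(4.9)), (53.0, np.float64(53.1), np.float64(4.4)), (51.5, np.float64(51.5), np.float64(3.3)), (50.0, np.float64(50.0), np.float64(3.7)), (48.5, np.float64(48.3), np.float64(1.1)), (47.0, np.float64(46.9), np.float64(1.3)), (45.5, np.float64(45.4), np.float64(1.4)), (44.0, np.float64(43.9), np.float64(1.0)), (42.5, np.float64(42.4), np.float64(2.6)), (41.0, np.float64(40.9), np.float64(1.8)), (39.5, np.float64(39.4), np.float64(2.1)), (38.0, np.float64(37.9), np.float64(4.1)), (36.5, np.float64(36.5), np.float64(3.1))] 22.2583
23.075
```

View pics/w5.png

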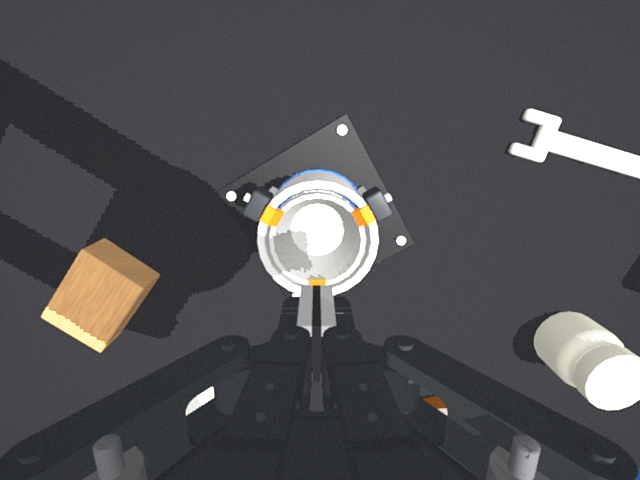

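Now all three catches lie over the rim (the third has appeared at (317,282)), so the cup is caught. The press peaked at about 5 N and stayed clear of the stop. Next is cup_b.

```bash
cat > i.py <<'E'
from h import *
bot.reach([0.461,-0.285,0.19],[180,0,108.7]); fingers.move_gripper(1.0); bot.wait(.1)
st=monitor.sense(); p=snapshot("wrist"); save(p,'w6.png')
for r in nets.trace("cup_b",p)[:2]:
    m=r["pixels"]; c,ax,a=cv2.fitEllipse(max(cv2.findContours(m.astype(np.uint8),0,1)[0],key=len))
    print(r["confidence"],r["xy"],c,ax,onz(p,[c],0.036,st)[0])
print(st["tool_pos"],st["time_s"])
E
python3 i.py
```

```text
0.79 [319.9, 219.3] (318.8555603027344, 218.09364318847656) (77.92417907714844, 79.00159454345703) [ 0.4631711  -0.28176204  0.036     ]
[ 0.46099285 -0.28502423  0.19001874] 24.875
```

View pics/w6.png

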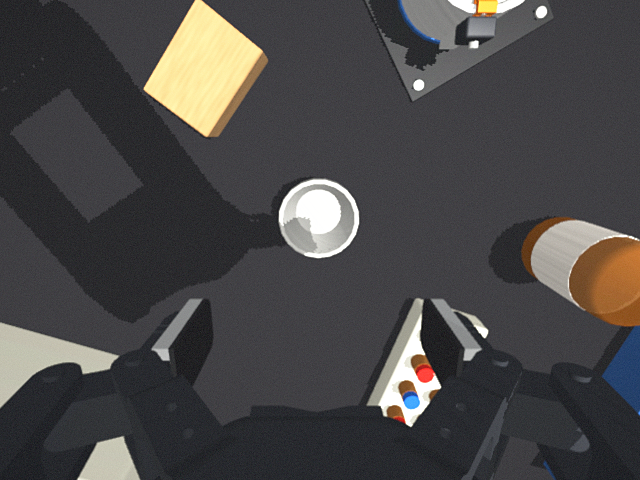

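cup_b is alone at (319,218), which puts it at (0.463, -0.282). The vial rack and bottle are well clear of the fingers.

```bash
cat > j.py <<'E'
from h import *
from f import place
B=[0.4632,-0.2818]
bot.move_linear(B+[0.07],rate=.15); bot.move_linear(B+[0.0217],rate=0.07)
fingers.move_gripper(0.6); s=monitor.sense(); print(s["opening"],s["tool_pos"],s["contact_force"])
bot.move_linear(B+[0.16]); bot.reach([0.5026,-0.074,0.16],[180,0,108.7]); s=monitor.sense(); print(s["opening"],s["time_s"])
p,st=place(0.076); save(p,'w7.png')
E
python3 j.py
```

```text
0.7646127580272686 [ 0.46355107 -0.28203872  0.02313956] [-5.70123697  3.9043789  17.61930849]
0.7584317000794122 29.05
placed False [ 0.5027158  -0.07401221  0.07622794] [-0.88659559  1.69615957  2.79005697]
-2.2878509450694917e-05 32.9833
```

View pics/w7.png

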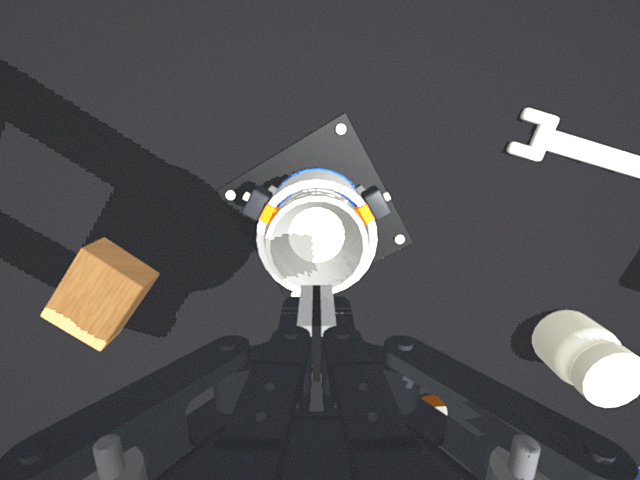

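Same good seating as the first cup. Here the stop lies at floor height 36 mm and the catch at 38 mm, so I press with finer steps near the end and go no lower than 36.7 mm.

```bash
cat > k.py <<'E'
from h import *
C=[0.5026,-0.074]
f0=monitor.sense()["contact_force"][2]; bot.move_linear(C+[0.060],rate=.12); log=[]
for z in list(np.arange(.058,.0395,-.002))+[.039,.038,.0373,.0367]:
    bot.move_linear(C+[z],rate=0.015,force_limit=12); s=monitor.sense(); F=s["contact_force"][2]-f0
    log.append((round(z*1e3,1),float(round(s["tool_pos"][2]*1e3,1)),float(round(F,1))))
    if F>30: break
bot.wait(.3); s=monitor.sense(); print(log,s["tool_pos"][2],s["contact_force"],s["time_s"])
bot.move_linear(C+[0.17],rate=.2); st=monitor.sense(); p=snapshot("wrist"); save(p,'w8.png'); print(st["time_s"])
q=snapshot("side"); save(q,'side8.png')
w=[cv2.imread('pics/'+n) for n in('w5.png','w8.png')]
cv2.imwrite('pics/cmp.png',np.vstack([np.hstack([cv2.resize(i[140:300,220:420],(400,320),interpolation=2) for i in w]),cv2.resize(cv2.imread('pics/side8.png')[250:340,250:520],(800,267),interpolation=2)]))
E
python3 k.py
```

```text
[(np.float64(58.0), 58.2, 1.5), (np.float64(56.0), 56.0, 1.7), (np.float64(54.0), 54.2, 4.7), (np.float64(52.0), 52.1, 5.4), (np.float64(50.0), 49.9, 2.8), (np.float64(48.0), 47.9, 2.9), (np.float64(46.0), 45.9, 3.2), (np.float64(44.0), 43.9, 3.0), (np.float64(42.0), 41.9, 4.3), (np.float64(40.0), 40.0, 3.3), (39.0, 39.0, 4.5), (38.0, 38.0, 4.8), (37.3, 37.3, 5.7), (36.7, 36.7, 6.0)] 0.036690800327847384 [0.17302476 0.43834234 5.11782258] 38.2333
39.05
```

View pics/cmp.png

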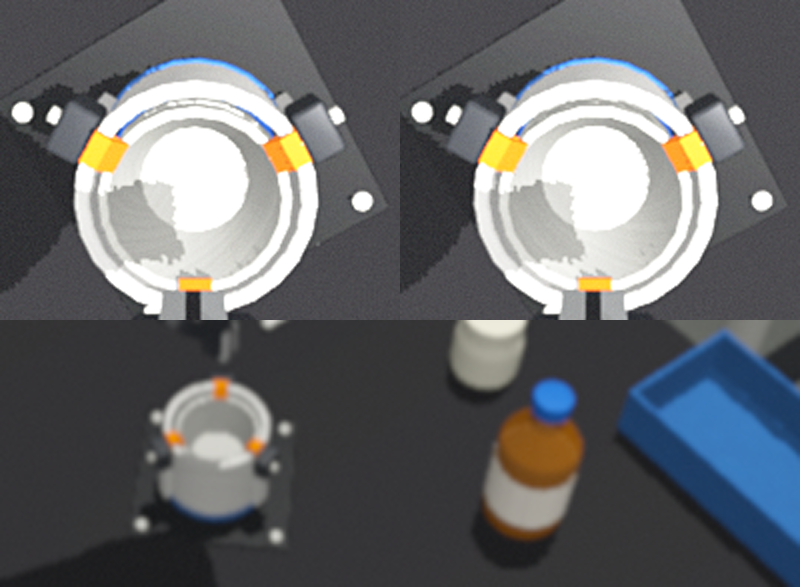

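The stack is down: all three catches lie over the top rim, the same as after the first cup, and it matches in the side view too. I do one last numeric check that it stays put, then hand in.

```bash
cat > l.py <<'E'
from h import *
bot.wait(1.0); p=snapshot("wrist"); g=lambda i:cv2.cvtColor(i,cv2.COLOR_BGR2GRAY)[140:280,220:420].astype(int)
n=g(cv2.cvtColor(p["frame"],cv2.COLOR_RGB2BGR))
for f in('w8.png','w5.png','w7.png'): print(f,np.abs(n-g(cv2.imread('pics/'+f))).mean())
bot.move_linear([0.5026,-0.074,0.25]); print(monitor.sense()["time_s"]); bot.sign_off()
E
python3 l.py
```

```text
w8.png 7.332964285714286
w5.png 8.378392857142858
w7.png 8.642928571428572
40.8833
the job is handed in; nothing more can be done
```

Both loose cups were nested in the magazine one at a time, and each was pressed down with closed fingers before the next was added. I handed the job in at about 41 s.

- **Catches:** After each press, a close picture showed all three orange catches lying over the top rim. The side view after the second press agreed.
- **Press force:** The readings peaked at about 5–6 N, less than the 8–13 N stated for forcing the catches aside. I read the force only between small steps, so I may have missed the peak. I relied on the pictures to tell that the cups were caught.
- **Depth:** The last push stopped at 36.7 mm on the cup floor. That is 1.3 mm past the catch point and about 0.7 mm short of the hard stop. The force did not jump at the end, so there was no sign of hitting the stop.
- **Final stay-put check:** I compared a picture taken 1 s later with the earlier ones, and the result was inconclusive. It was closest to the pressed-down picture, but only slightly (difference 7.3, against 8.6 for the unpressed one). I did not save or view that picture, so the last visual confirmation is from just after the second press.
- **Rest of the bench:** I touched only the cups, the magazine and one spot of bare bench to find the fingertip height. The other items looked undisturbed in the pictures I viewed.

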